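# Lay out dissecting instruments from a light leaning stand

### The arm

A 6-joint arm with a two-finger parallel gripper is mounted at the origin on the work surface. World frame = base frame: x ahead of the robot, y to its left, z up, the work surface at z = 0. Lengths are in m, angles in degrees, forces in N, time in s.
With the tool pointing down it reaches from about 0.3 to 0.75 m from the base axis. Payload 8.5 kg.
Tool frame: the origin (TCP) lies on the centre line of the jaws, within the pads' length; the fingertips stand 17 mm ahead of it and the grasp point (between the pads) lies 2 mm behind it (env.tcp_to_tips is the distance from the TCP to the fingertips, in m); z points along the fingers, y is the line along which they close (so a half turn about z gives the same grasp; the last joint's range is limited). The gripper opens to 85 mm and grips with 20 to 120 N. Pads are 22 mm wide; open, the fingers measure 114 mm over their backs; the gripper's body (76 mm by 85 mm) begins 54 mm behind the grasp point. The pads swing forward as they close: fully open they stand 13 mm farther back than shut.
Start: joints at [-89.112, 21.807, 74.336, -0, 83.858, -12.336], TCP at [0.126, -0.535, 0.22] pointing down, gripper open.
Joint ranges: [-178.18, 178.18], [-50.72, 133.34], [12.68, 142.11], [-81.47, 261.47], [9.98, 163.14], [-165.26, 165.26]. Speed limits (degrees/s): [136.94, 136.94, 180, 180, 180, 180].

### API

Orientations are given as a 3x3 rotation matrix whose columns are the frame's x, y, z axes.
In Python, from rig import env gives the robot as it stands. The module is installed in compiled form; this text tells all that it offers.
- The arm moves only by the shell command python3 -m pendant 'ROWS' [FORCE]. ROWS is JSON, a list of rows, each a list of 7 numbers: the opening, from 0 (shut) to 1 (fully open), then the shift along the tool's x, y, z in m, then the turn, a rotation vector about the tool's x, y, z in rad. A call has 1 to 5 rows; each row is the pose to reach, as a shift and turn from the pose commanded when the call began, along the tool's axes at that moment; what a row does not reach only later rows make up. A row lasts 1/8 s, in which the tool goes at most 62.5 mm and 10.7 degrees, less where a joint would pass 70% of its speed; a pose out of reach is approached as far as the arm can. A call with a gripper value outside its range is refused whole. The fingers move at their own pace and stop on an object; FORCE is the grip in N (left out, the last holds). Time passes only in rows, so rows that repeat a pose let the fingers close. It gives the time, the measured TCP pose, the force, the opening and the grip force at its end, in the units of the state.
- env.observe(): the state, without advancing time (a new reading comes with each control period).
- env.get_image(name): name is "side" or "top"; returns a dict with "image" (480x640x3 uint8, blue, green, red), "fx", "fy", "cx", "cy" (pixels), "pose" (4x4, takes a point from camera to world coordinates). Camera axes: x right, y up, looking along -z (the intrinsics and any distortion apply to the point x, -y, -z); pixel columns grow to the right and rows downward; lengths in m; the calibration is good to about 2 mm. A picture is of the moment at which its call begins. There is no depth.
- env.close_job(): hands the job in; it is judged then, once.
Trained networks look in the newest picture that a camera, given by its name, has taken for a name from the list of things; names that differ only in an ending like _2 or _b are one class to them, and where a whole thing is asked for, a point or a joint stands for the part that bears it (a point fixed in the world has none). Each returns a list of dicts, best first, with "conf" (0 to 1); they miss things now and then, are a little off and sometimes report something else, mostly with a low value. They report only what shows in the picture. A call takes as long as a camera call. They do not tell look-alikes from the thing itself.
- env.find_in(camera, thing): "bbox" ([centre column, centre row, width, height] in pixels, round what is visible of it).
- env.trace(camera, thing): "mask" (480x640 bool, what is visible of it) and "bbox" ([centre column, centre row, width, height] in pixels, round what is visible of it).
- env.tip_of(camera, thing): "centre" ([column, row] in pixels: a listed point, or the origin of a listed thing).
The state is a dict: "time_s": time; "q": joint angles; "qvel": joint speeds; "joint_efforts": joint torques, N m; "position": TCP position; "tool_rot": TCP orientation; "ft_force": force on the tool from outside, world axes, zero at the start; "wrist_torque": the same for the moment, N m; "grip_width": finger opening in m; "gripper_force": force on a finger pad.
Only numpy, scipy, OpenCV 4.12 (cv2) and the standard library are available. Lean on these libraries where they do the work, as an engineer would, in place of code of your own. Each camera call takes 0.05 s, during which the arm holds its last target. There are 200 camera calls.

### The job

Lay out the instruments for the next dissection: draw the blue-handled one straight out along its leaning sleeve and lay it gently down, flat in the blue-marked half of the steel tray; then do the same with the yellow-handled one in the yellow-marked half, both with the butt of the handle towards the tray end that has the red grip. The white stand is light: it must not tip or be dragged along, and the grey-handled instrument stays home in it. Leave the beaker, the bottle and the dishes where they are and do not bump the lamp.

Things in the scene. Friction and masses are not known exactly. Their poses are not given: they have to be found in the camera images.
- stand: Light loose white stand, about 160 g empty, with three instruments in any order. Base plate 125 x 165 x 6 mm (x -60 to +65 mm); origin on its underside; +x: the way the instruments lean, away from the robot. Three sleeves at y = -60, 0, +60 mm. The handles overhang the plate: pressing on them tips the stand.
- stand_mouth (a point): Centre of the middle sleeve's open mouth (x 32, y 0, z 85 mm on the stand). The sleeves rise 40 degrees above level towards the stand's +x; square, 31 mm outside, 25 mm inside, 100 mm deep, closed at the bottom. An instrument fits with 5 mm of play, rests on the lower side, and comes free after 100 mm of pull along the sleeve
- blue: Blue-handled, 170 mm long, about 50 g: handle 110 mm, 20 x 20 mm square; steel shaft 60 mm, 8 mm thick, ending in a flat lancet. Origin: handle centre, on the axis; +x runs along the axis to the butt (x = 55 mm), shaft tip at x = -115 mm. In the stand +x points up and away from the robot, 40 degrees above level, y level; 70 mm of handle stand out of the sleeve.
- yellow: Yellow-handled, 170 mm long, about 50 g: handle 110 mm, 20 x 20 mm square; steel shaft 60 mm, 8 mm thick, ending in a small blade. Origin: handle centre, on the axis; +x runs along the axis to the butt (x = 55 mm), shaft tip at x = -115 mm. In the stand +x points up and away from the robot, 40 degrees above level, y level; 70 mm of handle stand out of the sleeve.
- grey: Grey-handled, 170 mm long, about 50 g: handle 110 mm, 20 x 20 mm square; steel shaft 60 mm, 8 mm thick, plain. Origin: handle centre, on the axis; +x runs along the axis to the butt (x = 55 mm), shaft tip at x = -115 mm. In the stand +x points up and away from the robot, 40 degrees above level, y level; 70 mm of handle stand out of the sleeve. Stays in the stand.
- blue_grip (a point): Point on the blue instrument's axis: on the bare part of the handle, 25 mm from the handle's centre towards the butt, 40 mm out of the sleeve's mouth: a good place to grasp, 20 mm wide.
- blue_butt (a point): Point on the blue instrument's axis: end of the handle.
- blue_tip (a point): Point on the blue instrument's axis: tip of the steel shaft.
- yellow_grip (a point): Point on the yellow instrument's axis: on the bare part of the handle, 25 mm from the handle's centre towards the butt, 40 mm out of the sleeve's mouth: a good place to grasp, 20 mm wide.
- yellow_butt (a point): Point on the yellow instrument's axis: end of the handle.
- yellow_tip (a point): Point on the yellow instrument's axis: tip of the steel shaft.
- tray: Fixed steel tray 220 (x) x 190 (y) mm, walls 18 high, 3 thick, floor 4 mm; origin under its centre. A wall along x at y = 0 makes two halves, 214 x 92 mm inside: at +y (centre y = 47 mm) with a blue floor stripe along its outer wall, at -y (y = -47 mm) a yellow one. Red grip bar outside the +x end, away from the robot. The axis of an instrument lying flat is at z = 14 mm.
- lamp: Fixed bench lamp, an obstacle between the places of stand and tray: black round foot 110 mm across, post 18 mm thick, and a white head 100 x 50 x 22 mm between 334 and 356 mm up, which reaches from 85 mm on the -x side of the post to 15 mm on the other side. Origin under the foot, on the post's axis.
- beaker: Bystander: loose glass beaker, 64 mm across, 85 mm high, origin under its centre.
- bottle: Bystander: loose white bottle, 60 mm across, 150 mm high, origin under its centre.
- dishes: Bystander: loose stack of three clear dishes, 90 mm across, 45 mm high, origin under its centre.
Things that resemble listed ones, but are neither listed nor needed, are in the scene too. Of the things like the yellow, leave any that is orange or turquoise; of the rest the larger one is meant.

How it is judged:
By the outcome, as a careful person would: the job done as asked, in the order asked, and still so for the second after the job is handed in, with the robot touching nothing.
It also fails if it takes over 72 s, if anything falls off the work surface, if the arm or the gripper's body presses on something with over 40 N, if the wrist force passes 120 N, or if a joint passes its speed limit or range.

## Working session

There is one attempt and no reset: what is moved stays moved. The work goes in short steps, Python scripts to look and compute and a shell command to move; the robot and the scene stay as the last step left them, time stands still between calls to the robot, and variables do not carry over. Pictures are saved under pics/ and viewed, at most 10 in all, crops included, and the job is handed in when it is done.

```bash
mkdir -p pics; python3 - <<'E'
from rig import env
import cv2,numpy as np
for c in("side","top"):
    d=env.get_image(c); cv2.imwrite(f"pics/{c}0.png",d["image"])
    print(c,d["fx"],d["fy"],d["cx"],d["cy"],[k for k in d],np.round(d["pose"],3).tolist())
    for t in("stand","blue","yellow","grey","tray","lamp","beaker","bottle","dishes"):
        print(t,[(np.round(r["bbox"]).tolist(),round(r["conf"],2)) for r in env.find_in(c,t)][:4])
    for t in("stand_mouth","blue_grip","blue_butt","yellow_grip","yellow_butt","tray","lamp","stand"):
        print(t,[(np.round(r["centre"],1).tolist(),round(r["conf"],2)) for r in env.tip_of(c,t)][:4])
o=env.observe();print(o["time_s"],o["position"],o["tool_rot"])
E
```

```text
side 599.3149285944401 599.3149285944401 313.08517480102086 247.11241038688 ['image', 'fx', 'fy', 'cx', 'cy', 'pose'] [[-0.936, 0.204, -0.286, 0.137], [-0.35, -0.492, 0.797, 1.043], [0.022, 0.846, 0.532, 0.862], [0.0, 0.0, 0.0, 1.0]]
stand [([360.0, 246.0, 64.0, 66.0], 0.7)]
blue [([338.0, 231.0, 20.0, 21.0], 0.51)]
yellow [([352.0, 207.0, 27.0, 24.0], 0.77), ([293.0, 214.0, 12.0, 31.0], 0.69), ([209.0, 225.0, 55.0, 158.0], 0.47), ([364.0, 221.0, 24.0, 7.0], 0.45)]
grey [([343.0, 219.0, 23.0, 27.0], 0.49)]
tray [([288.0, 375.0, 143.0, 100.0], 0.68)]
lamp [([208.0, 224.0, 55.0, 158.0], 0.84)]
beaker [([326.0, 293.0, 29.0, 43.0], 0.76), ([336.0, 232.0, 30.0, 21.0], 0.7)]
bottle [([258.0, 216.0, 24.0, 57.0], 0.64)]
dishes []
stand_mouth [([353.1, 227.3], 0.87)]
blue_grip [([329.7, 231.8], 0.69)]
blue_butt [([325.1, 220.7], 0.65)]
yellow_grip [([292.7, 218.3], 0.64), ([365.4, 218.0], 0.6), ([349.1, 206.1], 0.51)]
yellow_butt [([341.0, 200.5], 0.63), ([373.0, 216.7], 0.4), ([362.2, 257.4], 0.37)]
tray [([286.8, 374.0], 0.8), ([172.0, 340.3], 0.53)]
lamp [([206.4, 285.1], 0.67), ([340.9, 2
[... 834 characters left out ...]
, 0.81), ([411.0, 291.0, 86.0, 68.0], 0.56)]
dishes [([183.0, 156.0, 47.0, 50.0], 0.93)]
stand_mouth [([412.8, 271.5], 0.64)]
blue_grip [([385.5, 257.3], 0.89)]
blue_butt [([389.3, 244.6], 0.58), ([185.6, 285.0], 0.16)]
yellow_grip [([447.6, 251.9], 0.83), ([500.4, 267.2], 0.79), ([455.0, 381.2], 0.59)]
yellow_butt [([436.7, 183.8], 0.97), ([452.6, 392.1], 0.88), ([501.1, 278.0], 0.85)]
tray [([181.4, 283.2], 0.58)]
lamp [([275.9, 145.6], 0.96)]
stand [([406.3, 291.4], 0.66), ([383.0, 266.5], 0.61)]
1.8 [ 0.12581623 -0.53538645  0.21963425] [[ 9.73487480e-01  2.28740305e-01  4.81551362e-06]
 [ 2.28740305e-01 -9.73487480e-01  9.50818804e-07]
 [ 4.90533280e-06  1.75891851e-07 -1.00000000e+00]]
```

View pics/side0.png

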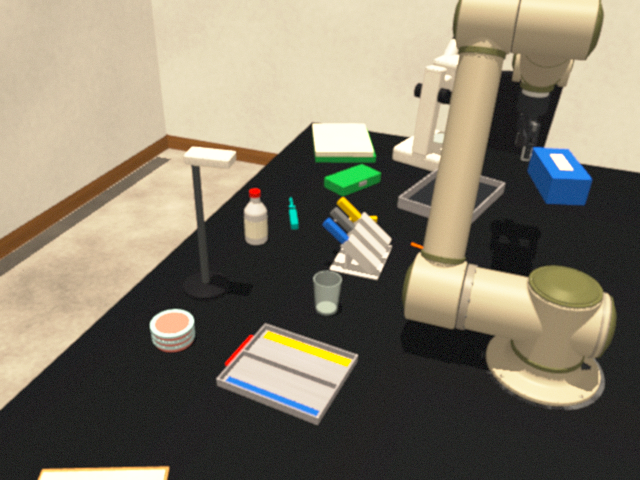

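View pics/top0.png

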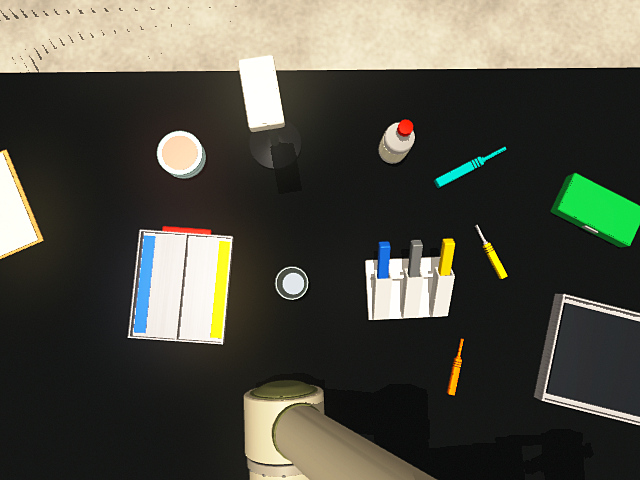

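The stand holds blue (384,260), grey (415,256) and yellow (447,256) in the top view. The tray is at (182,285), with its blue half on the left and the red grip at the far end.

Yellow candidates in the top view are (449,256) in the stand, a smaller loose yellow one at (492,255), orange at (456,367) and turquoise at (470,168). The one in the stand looks larger, so I'll confirm it with a crop and fit the poses.

```bash
cat > h.py <<'E'
from rig import env
import cv2,numpy as np
from scipy.optimize import minimize
from scipy.spatial.transform import Rotation as R
def proj(d,P):
    P=np.atleast_2d(P);T=np.linalg.inv(d["pose"]);c=P@T[:3,:3].T+T[:3,3]
    return np.c_[d["cx"]+d["fx"]*c[:,0]/-c[:,2], d["cy"]-d["fy"]*c[:,1]/-c[:,2]]
def box(x0,x1,y0,y1,z0,z1): return np.array([[x,y,z] for x in(x0,x1) for y in(y0,y1) for z in(z0,z1)])
def W(p,P): # planar pose x,y,yaw
    return P@R.from_euler("z",p[2]).as_matrix().T+[p[0],p[1],0]
S=6
def fill(d,P,shape):
    m=np.zeros((480*S,640*S),np.uint8); h=cv2.convexHull(((proj(d,P)+.5)*S).astype(np.float32))
    cv2.fillConvexPoly(m,np.round(h).astype(np.int32),1); return m
def fit(items,p0): # items: (d,box,mask)
    ms=[cv2.resize(m.astype(np.uint8),None,fx=S,fy=S,interpolation=cv2.INTER_NEAREST) for _,_,m in items]
    def ious(p):
        o=[]
        for (d,P,_),m in zip(items,ms):
            f=fill(d,W(p,P),0); o.append((f&m).sum()/max(1,(f|m).sum()))
        return o
    sx=np.array([p0]+[np.array(p0)+e for e in ([.02,0,0],[0,.02,0],[0,0,.1])])
    r=minimize(lambda p:-sum(ious(p)),p0,method="Nelder-Mead",options=dict(initial_simplex=sx,xatol=1e-4,fatol=1e-4,maxfev=150))
    return r.x,np.round(ious(r.x),2)
a=np.radians(40);AX=np.array([np.cos(a),0,np.sin(a)]);UP=np.array([-np.sin(a),0,np.cos(a)])
def slot(y): return np.array([.032,y,.085])-.0025*UP   # axis point at mouth
def handle(y): return slot(y)+np.array([[s*1,v,w] for s in(0,.07) for v in(-.01,.01) for w in(-.01,.01)])@np.array([AX,[0,1,0],UP])
E
cat > fit1.py <<'E'
from h import *
d={c:env.get_image(c) for c in("top","side")}
def near(c,t,px):
    L=[r for r in env.trace(c,t) if np.hypot(*(np.array(r["bbox"][:2])-px))<14]
    print(c,t,len(L)); return L[0]["mask"] if L else None
def hsv(c,lo,hi,roi):
    m=cv2.inRange(cv2.cvtColor(d[c]["image"],cv2.COLOR_BGR2HSV),lo,hi)>0
    k=np.zeros_like(m);x0,x1,y0,y1=roi;k[y0:y1,x0:x1]=1;return m&k
it=[(d["top"],handle(.06),hsv("top",(100,120,50),(125,255,255),(370,400,230,290))),
    (d["top"],handle(-.06),hsv("top",(18,120,50),(35,255,255),(430,465,230,290)))]
m=near("top","grey",(415,256))
if m is not None: it.append((d["top"],handle(0),m))
it.append((d["side"],handle(.06),hsv("side",(100,120,50),(125,255,255),(315,352,212,250))))
for n in (it[:-1],it): print("stand",*fit(n,[.47,-.26,0]))
T=box(-.11,.11,-.095,.095,0,.018)
mt=[(d[c],T,m) for c,px in(("top",(182,285)),("side",(288,375))) if (m:=near(c,"tray",px)) is not None]
for n in [[x] for x in mt]+[mt]: print("tray",*fit(n,[.475,.22,0]))
# lamp/beaker/bottle ground points from top
def ground(px,z):
    D=d["top"];r=D["pose"][:3,:3]@[(px[0]-D["cx"])/D["fx"],-(px[1]-D["cy"])/D["fy"],-1];o=D["pose"][:3,3];return np.round(o+r*(z-o[2])/r[2],3)
print("lamp",ground((275.9,145.6),0),"beaker",ground((292,283),.06),"bottle",ground((398,145),.08))
im=d["top"]["image"][150:410,360:560];cv2.imwrite("pics/crop.png",cv2.resize(im,None,fx=2.3,fy=2.3,interpolation=cv2.INTER_CUBIC))
E
python3 fit1.py
```

```text
top grey 1
stand [ 0.46087067 -0.2463453   0.02559667] [0.9  0.9  0.92]
stand [ 0.46128128 -0.24599476  0.01918126] [0.9  0.91 0.92 0.89]
top tray 1
side tray 1
tray [ 0.48091086  0.21759467 -0.09741106] [0.97]
tray [ 0.47806477  0.21851514 -0.09844241] [0.97]
tray [ 0.4798429   0.21826797 -0.09629566] [0.96 0.97]
lamp [0.775 0.021 0.   ] beaker [ 0.48  -0.011  0.06 ] bottle [ 0.748 -0.226  0.08 ]
```

View pics/crop.png

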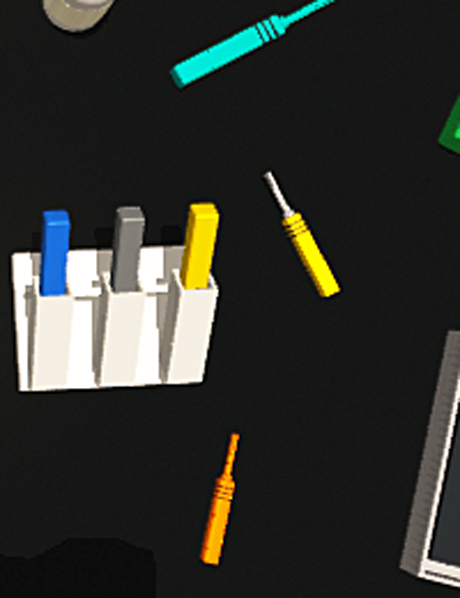

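The crop shows the stand's yellow handle at (200,245), clearly thicker than the loose yellow one at (315,245). Orange and turquoise are excluded, so the one in the stand is meant. Next I'll work out the approach to blue.

```bash
cat >> h.py <<'E'
STAND=[.4611,-.2462,.022]; TRAY=[.4798,.2182,-.0965]
ZR=lambda y:R.from_euler("z",y).as_matrix()
R_ST=ZR(STAND[2])@np.array([AX,[0,-1,0],-UP]).T
R_TR=ZR(TRAY[2])@np.diag([1.,-1,-1])
def grasp(y,back=0,out=0,lift=.010): return W(STAND,(slot(y)+(.04+out)*AX+(lift+back)*UP)[None])[0]
def place(sy,up=0,lift=.010): return W(TRAY,np.array([[.055,sy*.047,.014+lift+up]]))[0]
def go(p,Rt):
    o=env.observe();C=np.array(o["tool_rot"])
    print("t",round(o["time_s"],2),"pos",np.round(o["position"],4),"F",np.round(o["ft_force"],1),"w",round(o["grip_width"],4),"gf",o["gripper_force"])
    print("target",np.round(p,4),"shift",np.round(C.T@(p-o["position"]),4),"turn",np.round(R.from_matrix(C.T@Rt).as_rotvec(),4))
E
python3 -c "
from h import *
print(env.tcp_to_tips); go(grasp(.06,.09),R_ST)"
```

```text
0.017
t 2.05 pos [ 0.1258 -0.5354  0.2196] F [ 0.   0.3 -0. ] w 0.0856 gf 0.0
target [ 0.4598 -0.1862  0.1854] shift [ 0.405  -0.2635  0.0342] turn [-0.0729  0.6955  0.2003]
```

```bash
python3 -m pendant '[[0.5,0.05,-0.033,0.004,0,0.1,0.025],[0.5,0.1,-0.066,0.008,-0.02,0.2,0.05],[0.5,0.15,-0.1,0.012,-0.03,0.3,0.08],[0.5,0.2,-0.13,0.016,-0.04,0.4,0.1],[0.5,0.2,-0.13,0.016,-0.04,0.4,0.1]]' 20; python3 -c "
from h import *
go(grasp(.06,.09),R_ST)"
```

```text
time_s: 2.68
position: [0.2916, -0.3603, 0.2034]
tool_rot: [[0.912, 0.127, 0.39], [0.124, -0.992, 0.034], [0.391, 0.017, -0.92]]
ft_force: [0.3, -0.5, 0.2]
grip_width: 0.0421
gripper_force: 0.0
t 2.67 pos [ 0.2916 -0.3603  0.2034] F [ 0.3 -0.5  0.2] w 0.0421 gf 0.0
target [ 0.4598 -0.1862  0.1854] shift [ 0.1679 -0.1516  0.0881] turn [-0.0406  0.2948  0.0996]
```

```bash
python3 -m pendant '[[0.5,0.04,-0.036,0.02,-0.01,0.07,0.025],[0.5,0.08,-0.075,0.042,-0.02,0.15,0.05],[0.5,0.125,-0.113,0.065,-0.03,0.22,0.075],[0.5,0.168,-0.152,0.088,-0.041,0.295,0.1],[0.5,0.168,-0.152,0.088,-0.041,0.295,0.1]]'; python3 - <<'E'
from h import *
go(grasp(.06),R_ST)
for c in("top","side"):
    d=env.get_image(c);v=d["image"][150:330,300:500] if c=="top" else d["image"][150:300,250:450]
    cv2.imwrite(f"pics/a_{c}.png",cv2.resize(v,None,fx=3,fy=3,interpolation=cv2.INTER_CUBIC))
E
```

```text
time_s: 3.3
position: [0.4602, -0.1859, 0.1847]
tool_rot: [[0.767, 0.025, 0.642], [0.019, -1.0, 0.015], [0.642, 0.001, -0.767]]
ft_force: [-0.8, -1.5, -0.1]
grip_width: 0.0427
gripper_force: 0.0
t 3.3 pos [ 0.4602 -0.1859  0.1847] F [-0.8 -1.5 -0.1] w 0.0427 gf 0.0
target [ 0.5176 -0.1849  0.1165] shift [0.0002 0.0004 0.0892] turn [-0.0012  0.0011  0.0026]
```

View pics/a_side.png

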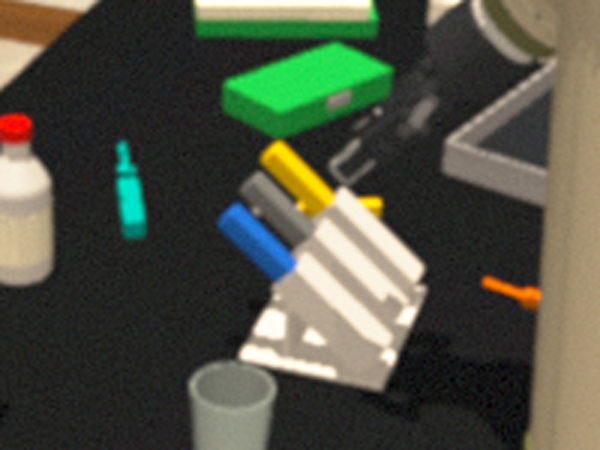

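The side crop shows the open fingers at (380,140), aligned along the lean and above the handles with nothing touched. I'll advance and close.

```bash
python3 -m pendant '[[0.5,0,0,0.03,0,0,0],[0.5,0,0,0.055,0,0,0.002],[0.5,0,0,0.075,0,0,0.002],[0.5,0,0,0.089,0,0,0.002],[0.5,0,0,0.089,0,0,0.002]]'; python3 - <<'E'
from h import *
go(grasp(.06),R_ST)
for c in("top","side"):
    d=env.get_image(c);v=d["image"][190:310,330:490] if c=="top" else d["image"][160:280,280:420]
    cv2.imwrite(f"pics/b_{c}.png",cv2.resize(v,(600,450),interpolation=cv2.INTER_CUBIC))
cv2.imwrite("pics/b.png",cv2.resize(np.hstack([cv2.imread(f"pics/b_{c}.png") for c in("top","side")]),(800,300)))
E
```

```text
time_s: 4.03
position: [0.5166, -0.189, 0.1168]
tool_rot: [[0.766, 0.017, 0.642], [0.013, -1.0, 0.011], [0.642, 0.0, -0.767]]
ft_force: [0.3, -0.0, 0.6]
grip_width: 0.0427
gripper_force: 0.0
t 4.03 pos [ 0.5166 -0.189   0.1168] F [ 0.3 -0.   0.6] w 0.0427 gf 0.0
target [ 0.5176 -0.1849  0.1165] shift [ 0.0006 -0.0041  0.001 ] turn [ 0.0036  0.0007 -0.0036]
```

View pics/b.png

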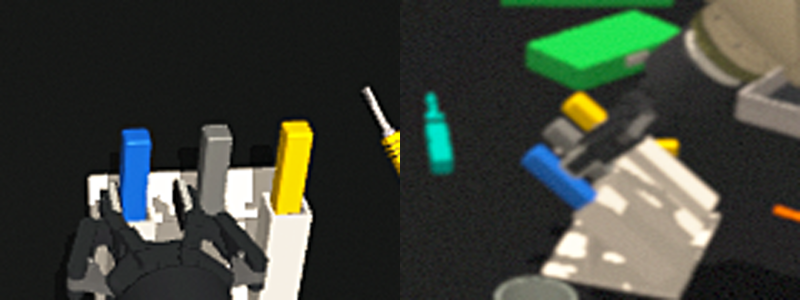

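Top panel: the fingers at x≈105 and 187 straddle the blue handle at x≈136, so the gripper sits about 4 mm too far right. That agrees with the measured pose, so I'll correct it before closing.

```bash
python3 -m pendant '[[0.5,0,-0.004,0,0,0,-0.003],[0.5,0,-0.004,0,0,0,-0.003]]'; python3 -c "
from h import *
go(grasp(.06),R_ST)"
```

```text
time_s: 4.38
position: [0.5163, -0.1837, 0.1176]
tool_rot: [[0.766, 0.02, 0.643], [0.017, -1.0, 0.011], [0.643, 0.003, -0.766]]
ft_force: [0.1, 0.5, 0.0]
grip_width: 0.0426
gripper_force: 0.0
t 4.38 pos [ 0.5163 -0.1837  0.1176] F [0.1 0.5 0. ] w 0.0426 gf 0.0
target [ 0.5176 -0.1849  0.1165] shift [0.0003 0.0012 0.0017] turn [ 0.0035 -0.0001  0.0006]
```

```bash
python3 -m pendant '[[0.3,0,0.001,0.001,0,0,0],[0.29,0,0.001,0.001,0,0,0],[0.29,0,0.001,0.001,0,0,0]]' 25; python3 - <<'E'
from h import *
go(grasp(.06),R_ST)
c=env.get_image("top")["image"][190:310,330:490];cv2.imwrite("pics/c.png",cv2.resize(c,(800,600),interpolation=cv2.INTER_CUBIC))
E
```

```text
time_s: 4.75
position: [0.5171, -0.185, 0.1164]
tool_rot: [[0.766, 0.02, 0.642], [0.017, -1.0, 0.011], [0.642, 0.003, -0.766]]
ft_force: [0.1, -0.2, 0.2]
grip_width: 0.0248
gripper_force: 0.0
t 4.75 pos [ 0.5171 -0.185   0.1164] F [ 0.1 -0.2  0.2] w 0.0248 gf 0.0
target [ 0.5176 -0.1849  0.1165] shift [ 0.0004 -0.      0.0003] turn [0.0032 0.0004 0.0001]
```

View pics/c.png

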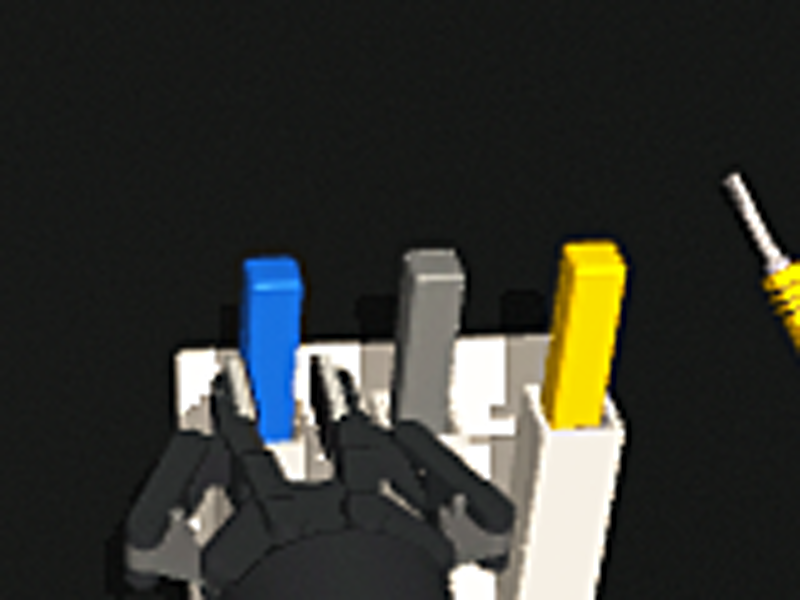

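The blue handle edges are at x 247 and 300, the left finger nearly touches and the right one is at about 318. I'll shift about 1.3 mm left and close gently.

```bash
python3 -m pendant '[[0.29,0,-0.0013,0,0,0,0],[0.26,0,-0.0013,0,0,0,0],[0.2,0,-0.0013,0,0,0,0],[0.15,0,-0.0013,0,0,0,0],[0.15,0,-0.0013,0,0,0,0]]' 30; python3 -c "
from h import *
go(grasp(.06,0,.11),R_ST)"
```

```text
time_s: 5.42
position: [0.5171, -0.1837, 0.1164]
tool_rot: [[0.766, 0.02, 0.642], [0.017, -1.0, 0.011], [0.643, 0.003, -0.766]]
ft_force: [-0.4, 0.1, 0.1]
grip_width: 0.013
gripper_force: 0.0
t 5.42 pos [ 0.5171 -0.1837  0.1164] F [-0.4  0.1  0.1] w 0.013 gf 0.0
target [ 0.6018 -0.1831  0.1872] shift [0.1104 0.0013 0.0002] turn [0.0033 0.0003 0.0001]
```

Width is 13 mm with no contact, so the pads missed the handle. I'll look before moving.

```bash
python3 - <<'E'
from h import *
L=[]
for c,(r0,c0) in(("top",(200,340)),("side",(170,290))):
    d=env.get_image(c);v=cv2.resize(d["image"][r0:r0+100,c0:c0+133],(400,300),interpolation=cv2.INTER_CUBIC)
    o=env.observe();C=np.array(o["tool_rot"])
    for P,col in((o["position"],(0,0,255)),(o["position"]+.017*C[:,2],(0,255,0)),(grasp(.06,0,0,0),(255,0,255)),(grasp(.06,0,.03,0),(255,255,0))):
        u=(proj(d,P)[0]-[c0,r0])*3;cv2.circle(v,tuple(int(x) for x in u),3,col,-1)
    print(c,[np.round(r["centre"],1).tolist() for t in("blue_grip","blue_butt") for r in env.tip_of(c,t)[:2]],proj(d,grasp(.06,0,0,0)),proj(d,grasp(.06,0,.03,0)))
    L.append(v)
cv2.imwrite("pics/d.png",np.hstack(L))
E
```

```text
top [[386.5, 256.1], [386.1, 241.4]] [[383.31207052 257.25495426]] [[384.22138969 244.12892592]]
side [[333.2, 230.9], [360.2, 259.7], [327.0, 221.9]] [[333.85960729 228.9622047 ]] [[325.34120395 220.54273391]]
```

View pics/d.png

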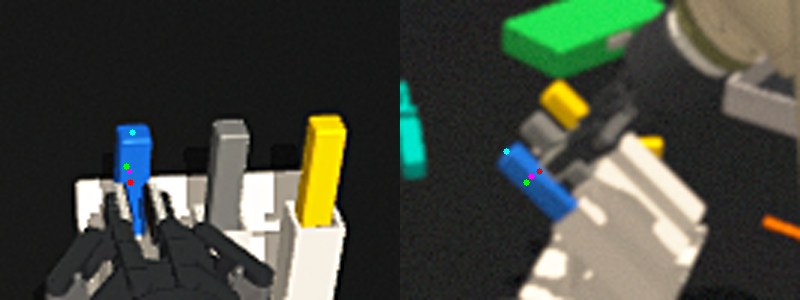

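The overlay shows my projected TCP (130,183) and tip (127,167) ahead of where the fingers actually end, around (140,190). So the fingers closed above the handle. I'll open, advance further along the tool axis, and close again watching the width.

```bash
python3 -m pendant '[[0.5,0,0,0,0,0,0],[0.5,0,0,0,0,0,0],[0.5,0,0,0.006,0,0,0],[0.5,0,-0.001,0.012,0,0,0],[0.5,0,-0.001,0.012,0,0,0]]' 20;python3 -m pendant '[[0.29,0,0,0,0,0,0],[0.29,0,0,0,0,0,0],[0.29,0,0,0,0,0,0]]'; python3 - <<'E'
from h import *
go(grasp(.06,0,.11),R_ST)
L=[]
for c,(r0,c0) in(("top",(220,350)),("side",(190,300))):
    d=env.get_image(c);v=cv2.resize(d["image"][r0:r0+75,c0:c0+67],(400,450),interpolation=cv2.INTER_CUBIC);L.append(v)
cv2.imwrite("pics/e.png",np.hstack(L))
E
```

```text
time_s: 6.35
position: [0.5249, -0.1822, 0.1066]
tool_rot: [[0.767, 0.02, 0.642], [0.017, -1.0, 0.012], [0.642, 0.002, -0.767]]
ft_force: [0.4, 0.7, -0.6]
grip_width: 0.0429
gripper_force: 0.0
time_s: 6.72
position: [0.5247, -0.1826, 0.1073]
tool_rot: [[0.766, 0.02, 0.643], [0.017, -1.0, 0.011], [0.643, 0.003, -0.766]]
ft_force: [-0.1, 0.1, -0.3]
grip_width: 0.0251
gripper_force: 0.0
t 6.72 pos [ 0.5247 -0.1826  0.1073] F [-0.1  0.1 -0.3] w 0.0251 gf 0.0
target [ 0.6018 -0.1831  0.1872] shift [ 0.1104  0.0022 -0.0117] turn [0.0034 0.0002 0.0001]
```

View pics/e.png

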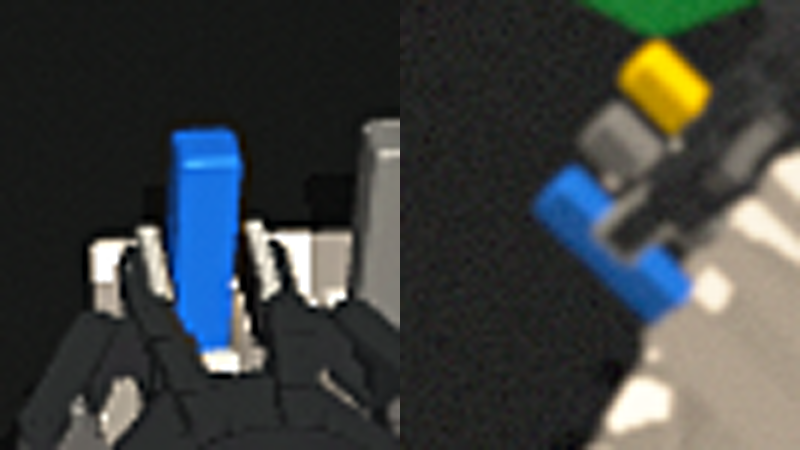

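Top: the fingers at x≈165 and 252 are centred on the handle (172–240). Side: the near finger now overlaps the handle at (620,230), its tip just past the middle. That depth is good, so I'll close.

```bash
python3 -m pendant '[[0.2,0,0,0.001,0,0,0],[0.1,0,0,0.001,0,0,0],[0.1,0,0,0.001,0,0,0],[0.1,0,0,0.001,0,0,0]]' 40; python3 -c "
from h import *
go(grasp(.06,0,.115),R_ST)"
```

```text
time_s: 7.32
position: [0.5254, -0.1825, 0.1064]
tool_rot: [[0.766, 0.02, 0.642], [0.017, -1.0, 0.011], [0.643, 0.003, -0.766]]
ft_force: [-0.3, -0.1, -0.6]
grip_width: 0.0085
gripper_force: 0.0
t 7.33 pos [ 0.5254 -0.1825  0.1064] F [-0.3 -0.1 -0.6] w 0.0085 gf 0.0
target [ 0.6057 -0.183   0.1904] shift [ 0.1154  0.0023 -0.0128] turn [0.0032 0.0003 0.0001]
```

Still no contact. I'll triangulate the fingertips and the butt from both views instead of guessing.

```bash
cat >> h.py <<'E'
def tri(d,uv):
    A=[];b=[]
    for c,p in uv.items():
        D=d[c];r=D["pose"][:3,:3]@[(p[0]-D["cx"])/D["fx"],-(p[1]-D["cy"])/D["fy"],-1];r/=np.linalg.norm(r)
        M=np.eye(3)-np.outer(r,r);A.append(M);b.append(M@D["pose"][:3,3])
    x=np.linalg.lstsq(np.vstack(A),np.hstack(b),rcond=None)[0]
    return np.round(x,4),[np.round(proj(d[c],x)[0]-p,1).tolist() for c,p in uv.items()]
E
python3 - <<'E'
from h import *
d={c:env.get_image(c) for c in("top","side")}
o=env.observe();C=np.array(o["tool_rot"])
print("lefttip img",tri(d,{"top":(375.1,258.3),"side":(336,230.8)}))
print("lefttip FK at e",np.array([.5247,-.1826,.1073])+.017*C[:,2]-.0125*C[:,1])
for t in("blue_grip","blue_butt","stand_mouth","stand","tray"):
    uv={}
    for c in d:
        r=env.tip_of(c,t)
        if r: uv[c]=r[0]["centre"]
    print(t,{c:np.round(p,1).tolist() for c,p in uv.items()},tri(d,uv) if len(uv)==2 else "")
print("model grip",grasp(.06,0,0,0),"butt",grasp(.06,0,.03,0),"mouth",W(STAND,np.array([[.032,0,.085]])))
# lighting check: dark/finger masks by diff vs first top picture
for c in d:
    im0=cv2.imread(f"pics/{c}0.png");df=cv2.absdiff(im0,d[c]["image"]).max(2)>40
    r0,r1,c0,c1=((240,285,366,404) if c=="top" else (205,250,318,356))
    g=d[c]["image"][r0:r1,c0:c1].astype(int)
    print(c,r0,c0)
    for y in range(0,r1-r0,1): print("".join("B" if (p[0]>p[2]+40) else ("#" if p.max()<70 else ("+" if p.max()<170 else ".")) for p in g[y]))
E
```

```text
lefttip img (array([ 0.518 , -0.1698,  0.1134]), [[0.7, 2.2], [-1.7, -0.1]])
lefttip FK at e [ 0.53537242 -0.16991832  0.0942415 ]
blue_grip {'top': [384.5, 255.3], 'side': [326.9, 231.9]} (array([ 0.5352, -0.1871,  0.096 ]), [[-1.2, -3.5], [2.8, 0.2]])
blue_butt {'top': [386.4, 243.6], 'side': [326.8, 220.3]} (array([ 0.5465, -0.1891,  0.1265]), [[0.3, 0.8], [-0.6, -0.1]])
stand_mouth {'top': [415.3, 273.5], 'side': [350.7, 227.7]} (array([ 0.4956, -0.2486,  0.0843]), [[-0.5, -1.5], [1.2, 0.0]])
stand {'top': [407.7, 286.6], 'side': [364.6, 262.6]} (array([ 0.4624, -0.2571, -0.0205]), [[0.8, 2.5], [-2.1, -0.0]])
tray {'top': [182.5, 284.2], 'side': [288.0, 372.7]} (array([ 0.4823,  0.2181, -0.0011]), [[0.3, 0.9], [-1.0, -0.1]])
model grip [ 0.52401331 -0.18480116  0.10879639] butt [ 0.54698908 -0.18429561  0.12808002] mouth [[ 0.49309226 -0.24549606  0.085     ]]
top 240 366
#################BBB##################
#############BBBBBBBBBB###############
############BBBBBBBBBBB###############
############BBBBBBBBBBBB##############
############BBBBBBBBBBBB##############
############BBBB
[... 2611 characters left out ...]
#########+BBBBBBBB++BBBBBB###++......
############BBBBBBBBBBBBBBBB#++.......
#############BBBBBBBBBBBBBBBB++...+...
##############BBBBBBBBBBBBBBB++...+...
###############BBBBBBBBBBBBBBB+.......
################BBBBBBBBBBBBBBB......+
#################BBBBBBBBBBBBBB.......
##################BBBBBBBBBBBBB.......
###################BBBBBBBBBB++.......
####################BBBBBBBB+++......+
#####################BBBBB+++.......++
######################+BB++.........++
#######################++++.........++
######################+++.............
######################++..............
######################++..............
######################+...............
######################+...............
```

Triangulation puts the fingertips about 25 mm short of the nominal ones along the tool axis, roughly level with the handle's top face. I'll open, advance 11 mm and close again.

```bash
python3 -m pendant '[[0.5,0,0,0,0,0,0],[0.5,0,0,0,0,0,0],[0.5,0,0,0.006,0,0,0],[0.5,0,0,0.011,0,0,0],[0.5,0,0,0.011,0,0,0]]' 25;python3 -m pendant '[[0.3,0,0,0,0,0,0],[0.2,0,0,0,0,0,0],[0.1,0,0,0,0,0,0],[0.1,0,0,0,0,0,0]]'; python3 - <<'E'
from h import *
d=env.get_image("side");o=env.observe();C=np.array(o["tool_rot"])
print(proj(d,np.array([.126,-.535,.22])),proj(d,np.array([.126,-.535,.203])))
go(grasp(.06,0,.115),R_ST)
E
```

```text
time_s: 8.55
position: [0.5326, -0.1823, 0.0975]
tool_rot: [[0.766, 0.02, 0.642], [0.017, -1.0, 0.011], [0.642, 0.002, -0.767]]
ft_force: [0.5, 0.5, 0.2]
grip_width: 0.0429
gripper_force: 0.0
time_s: 9.05
position: [0.5325, -0.1825, 0.0981]
tool_rot: [[0.766, 0.02, 0.643], [0.017, -1.0, 0.011], [0.643, 0.003, -0.766]]
ft_force: [0.3, -1.4, -0.1]
grip_width: 0.0192
gripper_force: 27.6
[[519.34144649 160.63144704]] [[518.04106327 166.4894073 ]]
t 9.1 pos [ 0.5325 -0.1825  0.0981] F [-0.2 -0.4  0.8] w 0.0191 gf 27.564672231674194
target [ 0.6057 -0.183   0.1904] shift [ 0.1154  0.0023 -0.0237] turn [0.0034 0.0002 0.0001]
```

Gripped at 19 mm but shallowly. I'll reopen, go 4 mm deeper and grip at 50 N.

```bash
python3 -m pendant '[[0.4,0,0,0,0,0,0],[0.4,0,0,0.002,0,0,0],[0.4,0,0,0.004,0,0,0],[0.4,0,0,0.004,0,0,0]]' 50;python3 -m pendant '[[0.3,0,0,0,0,0,0],[0.2,0,0,0,0,0,0],[0.1,0,0,0,0,0,0],[0.1,0,0,0,0,0,0]]'; python3 -c "
from h import *
go(grasp(.06,0,.115),R_ST)"
```

```text
time_s: 9.6
position: [0.5351, -0.1823, 0.0947]
tool_rot: [[0.766, 0.02, 0.642], [0.017, -1.0, 0.011], [0.642, 0.002, -0.766]]
ft_force: [-0.3, 0.1, 0.5]
grip_width: 0.0342
gripper_force: 0.0
time_s: 10.1
position: [0.535, -0.1825, 0.095]
tool_rot: [[0.766, 0.02, 0.643], [0.017, -1.0, 0.011], [0.643, 0.003, -0.766]]
ft_force: [-1.3, -0.5, 1.3]
grip_width: 0.0184
gripper_force: 49.8
t 10.1 pos [ 0.535  -0.1825  0.095 ] F [-1.3 -0.5  1.3] w 0.0184 gf 49.80768620967865
target [ 0.6057 -0.183   0.1904] shift [ 0.1154  0.0022 -0.0277] turn [0.0035 0.0002 0.0002]
```

```bash
python3 -m pendant '[[0.1,0.008,0,-0.001,0,0,0],[0.1,0.022,0,-0.0015,0,0,0],[0.1,0.04,0,-0.0015,0,0,0],[0.1,0.06,0,-0.0015,0,0,0],[0.1,0.075,0,-0.0015,0,0,0]]'; python3 -m pendant '[[0.1,0.015,0,0,0,0,0],[0.1,0.035,0,0,0,0,0],[0.1,0.045,0,0,0,0,0],[0.1,0.045,0,0,0,0,0]]'; python3 - <<'E'
from h import *
d={c:env.get_image(c) for c in("top","side")}
L=[cv2.resize(d["top"]["image"][190:340,340:490],(400,400),interpolation=cv2.INTER_CUBIC),cv2.resize(d["side"]["image"][150:300,270:420],(400,400),interpolation=cv2.INTER_CUBIC)]
cv2.imwrite("pics/f.png",np.hstack(L))
b=[proj(d[c],grasp(.06,0,.03+.12,0)) for c in d]; print("pred butt",b)
for t in("blue_butt","blue_tip","blue_grip"):
    uv={c:r[0]["centre"] for c in d if (r:=env.tip_of(c,t))}
    print(t,{c:np.round(p,1).tolist() for c,p in uv.items()},tri(d,uv) if len(uv)==2 else "")
go(place(1,.1),R_TR)
E
```

```text
time_s: 10.72
position: [0.592, -0.1809, 0.1446]
tool_rot: [[0.766, 0.02, 0.642], [0.017, -1.0, 0.011], [0.642, 0.002, -0.766]]
ft_force: [-1.0, 0.2, -1.4]
grip_width: 0.0185
gripper_force: 49.6
time_s: 11.22
position: [0.6262, -0.1801, 0.1733]
tool_rot: [[0.766, 0.021, 0.643], [0.018, -1.0, 0.011], [0.643, 0.003, -0.766]]
ft_force: [-0.1, 0.1, 0.1]
grip_width: 0.0184
gripper_force: 49.6
pred butt [array([[388.25251928, 185.93954339]]), array([[290.79313668, 186.39590713]])]
blue_butt {'top': [388.5, 184.7], 'side': [288.8, 187.9]} (array([ 0.6434, -0.1835,  0.1995]), [[-0.2, -0.7], [0.5, 0.1]])
blue_tip {'top': [290.5, 287.2], 'side': [343.6, 233.1]} (array([ 0.4608, -0.0169,  0.2048]), [[2.0, 6.7], [-5.3, -0.4]])
blue_grip {'side': [298.3, 196.9]} 
t 11.62 pos [ 0.6258 -0.1804  0.173 ] F [ 1.  -0.3 -0.3] w 0.0189 gf 49.62345063686371
target [0.5391 0.2597 0.124 ] shift [-0.0906 -0.4418 -0.0133] turn [-0.0383 -0.6968  0.1124]
```

View pics/f.png

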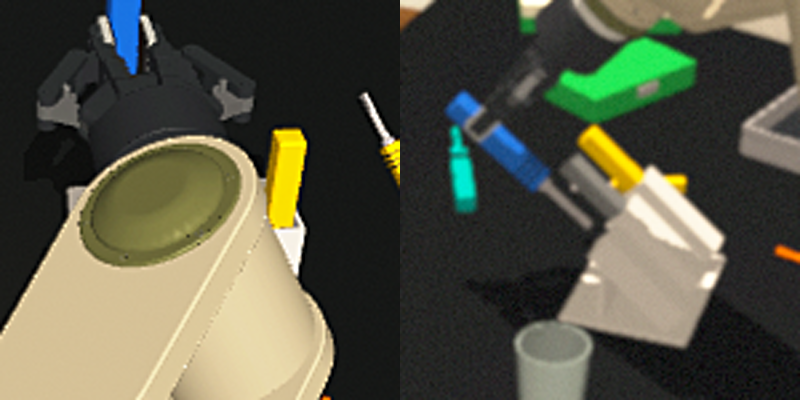

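Blue is clear of the sleeve, its shaft fully visible at side crop (575,210), and the stand stands upright and unmoved. Next I back off, level the tool and swing over to the tray.

```bash
python3 -m pendant '[[0.1,0,0,-0.03,0,0,0],[0.1,0,-0.005,-0.065,0,-0.05,0],[0.1,0,-0.03,-0.09,0,-0.2,0],[0.1,0,-0.07,-0.09,-0.01,-0.35,0.02],[0.1,0,-0.11,-0.09,-0.02,-0.5,0.05]]'; python3 -c "
from h import *
go(place(1,.11),R_TR)"
```

```text
time_s: 12.25
position: [0.5656, -0.0707, 0.2429]
tool_rot: [[0.98, -0.036, 0.193], [-0.035, -0.999, -0.008], [0.194, 0.001, -0.981]]
ft_force: [-0.5, 0.3, -1.3]
grip_width: 0.0187
gripper_force: 49.6
t 12.25 pos [ 0.5656 -0.0707  0.2429] F [-0.5  0.3 -1.3] w 0.0187 gf 49.5977908372879
target [0.5391 0.2597 0.134 ] shift [-0.0587 -0.3293  0.0992] turn [-0.005  -0.1947  0.0605]
```

```bash
python3 -m pendant '[[0.1,-0.01,-0.05,0,0,-0.05,0.015],[0.1,-0.02,-0.11,0,0,-0.1,0.03],[0.1,-0.03,-0.17,0.01,0,-0.15,0.045],[0.1,-0.04,-0.23,0.03,-0.005,-0.195,0.06],[0.1,-0.05,-0.28,0.06,-0.005,-0.195,0.06]]'; python3 -m pendant '[[0.1,-0.004,-0.025,0.02,0,0,0],[0.1,-0.008,-0.05,0.04,0,0,0],[0.1,-0.008,-0.05,0.04,0,0,0]]'; python3 - <<'E'
from h import *
d={c:env.get_image(c) for c in("top","side")}
for t in("blue_butt","blue_tip","blue_grip","blue"):
    uv={c:r[0]["centre"] for c in d if (r:=env.tip_of(c,t))}
    print(t,{c:np.round(p,1).tolist() for c,p in uv.items()},tri(d,uv) if len(uv)==2 else "")
go(place(1,.1),R_TR)
print(np.array(env.observe()["tool_rot"]).round(3))
E
```

```text
time_s: 12.88
position: [0.5384, 0.212, 0.1732]
tool_rot: [[0.996, -0.093, 0.004], [-0.093, -0.996, 0.002], [0.004, -0.003, -1.0]]
ft_force: [0.3, 0.5, -1.2]
grip_width: 0.0186
gripper_force: 49.6
time_s: 13.25
position: [0.5338, 0.2615, 0.1319]
tool_rot: [[0.996, -0.091, -0.0], [-0.091, -0.996, 0.001], [-0.001, -0.001, -1.0]]
ft_force: [1.1, -0.7, -0.2]
grip_width: 0.0188
gripper_force: 49.6
blue_butt {'top': [139.7, 237.5], 'side': [237.8, 316.6]} (array([0.567 , 0.2551, 0.1455]), [[-0.1, -0.2], [0.2, 0.0]])
blue_tip {'side': [322.3, 341.3]} 
blue_grip {'top': [135.6, 253.4], 'side': [247.2, 325.5]} (array([0.5409, 0.265 , 0.1391]), [[-0.4, -1.1], [1.1, 0.2]])
blue {'top': [134.0, 271.7], 'side': [261.2, 325.2]} (array([0.5098, 0.2646, 0.1489]), [[-0.9, -2.2], [2.2, 0.4]])
t 13.75 pos [0.535  0.2601 0.1339] F [-0.1  1.1 -1. ] w 0.0186 gf 49.6275132894516
target [0.5391 0.2597 0.124 ] shift [0.0041 0.0001 0.0099] turn [-0.0022 -0.003   0.0027]
[[ 0.996 -0.094  0.003]
 [-0.094 -0.996  0.002]
 [ 0.003 -0.002 -1.   ]]
```

```bash
python3 -m pendant '[[0.1,0.002,0,0.035,0,0,0.002],[0.1,0.004,0,0.07,0,0,0.002],[0.1,0.004,0,0.095,0,0,0.002],[0.1,0.004,0,0.11,0,0,0.002],[0.1,0.004,0,0.114,0,0,0.002]]'; python3 -m pendant '[[0.1,0,0,0,0,0,0],[0.1,0,0,0.002,0,0,0],[0.1,0,0,0.004,0,0,0],[0.1,0,0,0.006,0,0,0],[0.1,0,0,0.006,0,0,0]]'; python3 - <<'E'
from h import *
d={c:env.get_image(c) for c in("top","side")}
for t in("blue_butt","blue_tip","blue_grip","blue"):
    uv={c:r[0]["centre"] for c in d if (r:=env.tip_of(c,t))}
    print(t,{c:np.round(p,1).tolist() for c,p in uv.items()},tri(d,uv) if len(uv)==2 else "")
go(place(1),R_TR)
E
```

```text
time_s: 14.38
position: [0.5391, 0.2602, 0.0192]
tool_rot: [[0.995, -0.095, 0.002], [-0.095, -0.995, 0.002], [0.002, -0.002, -1.0]]
ft_force: [-0.2, 0.5, -0.3]
grip_width: 0.0186
gripper_force: 49.6
time_s: 15.0
position: [0.5391, 0.2602, 0.0135]
tool_rot: [[0.995, -0.095, 0.002], [-0.095, -0.995, 0.002], [0.002, -0.002, -1.0]]
ft_force: [0.6, 0.1, -0.4]
grip_width: 0.0185
gripper_force: 49.6
blue_butt {'top': [160.7, 241.8], 'side': [239.5, 363.7]} (array([0.5702, 0.2555, 0.0252]), [[0.1, 0.3], [-0.3, -0.1]])
blue_tip {'top': [151.3, 326.6], 'side': [317.9, 391.3]} (array([0.3989, 0.2716, 0.0289]), [[0.3, 1.0], [-1.1, -0.1]])
blue_grip {'top': [158.5, 256.4], 'side': [248.0, 371.8]} (array([0.5443, 0.2631, 0.0185]), [[-0.5, -1.3], [1.4, 0.2]])
blue {'top': [156.6, 269.8], 'side': [261.5, 373.5]} (array([0.5155, 0.2641, 0.0255]), [[-0.3, -0.7], [0.8, 0.1]])
t 15.5 pos [0.5392 0.2603 0.0136] F [0.2 0.2 0.5] w 0.0186 gf 49.62353825569153
target [0.5391 0.2597 0.024 ] shift [-0.      0.0006 -0.0104] turn [-0.0021 -0.0026  0.0012]
```

```bash
python3 -m pendant '[[0.1,0,0,0.002,0,0,0],[0.1,0,0,0.004,0,0,0],[0.1,0,0,0.006,0,0,0],[0.1,0,0,0.006,0,0,0]]'; for i in 1; do python3 -m pendant '[[0.1,0,0,0.001,0,0,0],[0.1,0,0,0.001,0,0,0]]'; done;  python3 -m pendant '[[0.1,0,0,0.001,0,0,0],[0.1,0,0,0.001,0,0,0]]' | grep -E 'pos|ft'
```

```text
time_s: 16.0
position: [0.5391, 0.2602, 0.0073]
tool_rot: [[0.995, -0.095, 0.002], [-0.095, -0.995, 0.002], [0.002, -0.002, -1.0]]
ft_force: [-0.1, 0.6, -0.4]
grip_width: 0.0185
gripper_force: 49.6
time_s: 16.25
position: [0.5391, 0.2603, 0.0065]
tool_rot: [[0.995, -0.095, 0.003], [-0.095, -0.995, 0.002], [0.002, -0.002, -1.0]]
ft_force: [0.0, -0.1, -0.6]
grip_width: 0.0186
gripper_force: 49.6
position: [0.5391, 0.2603, 0.0055]
ft_force: [0.3, -0.4, -0.6]
```

```bash
for i in 1; do python3 -m pendant '[[0.1,0,0,0.001,0,0,0],[0.1,0,0,0.001,0,0,0]]' | grep -E 'pos|ft'; done; python3 -m pendant '[[0.1,0,0,0.001,0,0,0],[0.1,0,0,0.001,0,0,0]]' | grep -E 'pos|ft'
```

```text
position: [0.5391, 0.2603, 0.0045]
ft_force: [-0.3, -0.2, 0.2]
position: [0.5391, 0.2603, 0.0035]
ft_force: [-0.2, 0.1, -0.5]
```

```bash
python3 - <<'E'
from h import *
d={c:env.get_image(c) for c in("top","side")}
for t in("blue_butt","blue_tip","blue_grip","blue"):
    uv={c:r[0]["centre"] for c in d if (r:=env.tip_of(c,t))}
    print(t,{c:np.round(p,1).tolist() for c,p in uv.items()},tri(d,uv) if len(uv)==2 else "")
go(place(1),R_TR)
E
```

```text
blue_butt {'top': [165.6, 241.4], 'side': [237.6, 364.2]} (array([0.5746, 0.2494, 0.0163]), [[-0.4, -1.0], [1.1, 0.2]])
blue_tip {'top': [153.4, 328.6], 'side': [316.6, 397.2]} (array([0.397 , 0.273 , 0.0149]), [[-0.2, -0.7], [0.7, 0.1]])
blue_grip {'top': [163.1, 254.6], 'side': [249.8, 373.7]} (array([0.5465, 0.2565, 0.0072]), [[-0.1, -0.2], [0.2, 0.0]])
blue {'top': [162.0, 269.2], 'side': [260.7, 378.1]} (array([0.5186, 0.2594, 0.0074]), [[-0.5, -1.3], [1.4, 0.2]])
t 17.5 pos [0.5392 0.2603 0.0036] F [ 0.  -0.3 -0. ] w 0.0188 gf 49.623711705207825
target [0.5391 0.2597 0.024 ] shift [-0.      0.0005 -0.0204] turn [-0.002  -0.0026  0.0012]
```

Nearly down. I'll continue in 1 mm steps until the force shows contact.

```bash
python3 -m pendant '[[0.1,0,0,0.001,0,0,0],[0.1,0,0,0.001,0,0,0]]' | grep -E 'pos|ft'
```

```text
position: [0.5391, 0.2603, 0.0025]
ft_force: [-0.8, 0.1, -0.1]
```

```bash
python3 -m pendant '[[0.1,0,0,0.001,0,0,0],[0.1,0,0,0.001,0,0,0]]' | grep -E 'pos|ft'
```

```text
position: [0.5391, 0.2603, 0.0015]
ft_force: [0.2, -0.3, -0.6]
```

```bash
python3 -m pendant '[[0.1,0,0,0.001,0,0,0],[0.1,0,0,0.001,0,0,0]]' | grep -E 'pos|ft'
```

```text
position: [0.5391, 0.2602, 0.0005]
ft_force: [0.5, 0.2, -0.4]
```

```bash
python3 -m pendant '[[0.1,0,0,0.001,0,0,0],[0.1,0,0,0.001,0,0,0]]' | grep -E 'pos|ft'
```

```text
position: [0.5392, 0.2603, -0.0005]
ft_force: [0.1, -0.3, -0.2]
```

```bash
python3 -m pendant '[[0.1,0,0,0.001,0,0,0],[0.1,0,0,0.001,0,0,0]]' | grep -E 'pos|ft'
```

```text
position: [0.5392, 0.2603, -0.0008]
ft_force: [-2.1, -0.1, 5.8]
```

```bash
python3 -c "
from h import *
d={c:env.get_image(c) for c in('top','side')}
for t in('blue_butt','blue_tip','blue_grip','blue'):
    uv={c:r[0]['centre'] for c in d if (r:=env.tip_of(c,t))}
    print(t,tri(d,uv) if len(uv)==2 else '')
L=[cv2.resize(d['top']['image'][215:350,115:250],(400,400),interpolation=cv2.INTER_CUBIC),cv2.resize(d['side']['image'][300:435,205:340],(400,400),interpolation=cv2.INTER_CUBIC)]
cv2.imwrite('pics/g.png',np.hstack(L))
"
```

```text
blue_butt (array([0.5697, 0.2517, 0.0114]), [[0.8, 2.1], [-2.2, -0.4]])
blue_tip (array([0.3976, 0.271 , 0.0077]), [[0.2, 0.5], [-0.6, -0.0]])
blue_grip (array([0.5418, 0.2627, 0.0108]), [[-0.6, -1.5], [1.6, 0.3]])
blue (array([0.5158, 0.2621, 0.0201]), [[0.0, 0.0], [-0.0, -0.0]])
```

View pics/g.png

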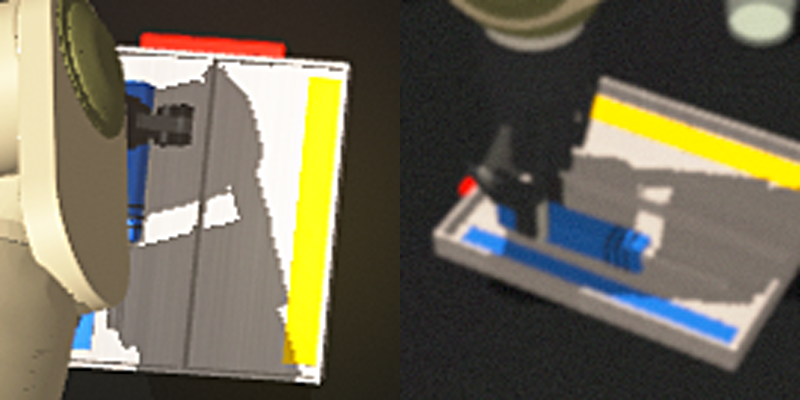

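Blue lies in the blue half (side crop 570,235) with its butt towards the red grip, and contact shows 5.8 N. I'll release gently and retreat upward.

```bash
python3 -m pendant '[[0.15,0,0,-0.0005,0,0,0],[0.3,0,0,-0.0005,0,0,0],[0.45,0,0,-0.0005,0,0,0],[0.45,0,0,-0.0005,0,0,0],[0.45,0,0,-0.0005,0,0,0]]' 30 | grep -E 'ft|grip'; python3 -m pendant '[[0.45,0,0,-0.01,0,0,0],[0.45,0,0,-0.03,0,0,0],[0.45,0,0,-0.08,0,0,0],[0.45,0,0,-0.13,0,0,0],[0.45,0,0,-0.19,0,0,0]]'; python3 -c "
from h import *
go(grasp(-.06,.09,0,-.014),R_ST)
d={c:env.get_image(c) for c in('top','side')}
for t in('blue_butt','blue_tip','blue_grip','blue'):
    uv={c:r[0]['centre'] for c in d if (r:=env.tip_of(c,t))}
    print(t,tri(d,uv) if len(uv)==2 else '')
"
```

```text
ft_force: [0.5, -0.2, 0.9]
grip_width: 0.0387
gripper_force: 0.0
time_s: 20.5
position: [0.5381, 0.2598, 0.1911]
tool_rot: [[0.995, -0.095, 0.002], [-0.095, -0.995, 0.002], [0.002, -0.002, -1.0]]
ft_force: [0.1, 0.4, 0.3]
grip_width: 0.0387
gripper_force: 0.0
t 20.5 pos [0.5381 0.2598 0.1911] F [0.1 0.4 0.3] w 0.0387 gf 0.0
target [ 0.4778 -0.3058  0.167 ] shift [-0.0062  0.5688  0.023 ] turn [ 0.0393  0.6953 -0.1131]
blue_butt (array([0.5734, 0.2577, 0.01  ]), [[-0.1, -0.3], [0.3, 0.1]])
blue_tip (array([0.3969, 0.2719, 0.0159]), [[0.0, 0.1], [-0.1, -0.0]])
blue_grip (array([0.5428, 0.2633, 0.0074]), [[0.2, 0.5], [-0.5, -0.1]])
blue (array([0.5136, 0.2648, 0.0099]), [[-0.0, -0.1], [0.1, 0.0]])
```

```bash
sed -i 's/^it\[0\]//' fit1.py; cat > fit2.py <<'E'
from h import *
d={c:env.get_image(c) for c in("top","side")}
def hsv(c,lo,hi,roi):
    m=cv2.inRange(cv2.cvtColor(d[c]["image"],cv2.COLOR_BGR2HSV),lo,hi)>0
    k=np.zeros_like(m);x0,x1,y0,y1=roi;k[y0:y1,x0:x1]=1;return m&k
it=[(d["top"],handle(-.06),hsv("top",(18,120,50),(35,255,255),(430,465,230,290)))]
L=[r["mask"] for r in env.trace("top","grey") if abs(r["bbox"][0]-415)<12]
if L: it.append((d["top"],handle(0),L[0]))
print("stand",len(it),*fit(it,STAND))
for t in("stand_mouth","yellow_grip","yellow_butt"):
    print(t,[np.round(r["centre"],1).tolist() for c in d for r in env.tip_of(c,t)[:2]])
E
python3 fit2.py
```

```text
stand 2 [ 0.46075555 -0.24407536  0.00872417] [0.9  0.92]
stand_mouth [[414.4, 272.6], [182.8, 286.5], [353.3, 228.6], [263.6, 381.6]]
yellow_grip [[446.3, 251.5], [446.0, 240.6], [441.3, 252.7], [203.3, 288.2]]
yellow_butt [[437.3, 181.4], [447.2, 239.5], [449.1, 257.9], [342.0, 200.5]]
```

```bash
python3 -m pendant '[[0.5,-0.01,0.05,-0.02,0,0.05,0],[0.5,-0.02,0.11,-0.03,0,0.1,-0.02],[0.5,-0.03,0.17,-0.03,0,0.2,-0.04],[0.5,-0.04,0.23,-0.03,0.01,0.3,-0.06],[0.5,-0.04,0.29,-0.03,0.02,0.4,-0.07]]' ; python3 -c "
from h import *
go(grasp(-.06,.09,0,-.0177)+[0,.0023,0],R_ST)"
```

```text
time_s: 22.08
position: [0.4704, -0.0263, 0.219]
tool_rot: [[0.918, -0.022, 0.397], [-0.023, -1.0, -0.004], [0.397, -0.006, -0.918]]
ft_force: [1.9, 0.2, -0.4]
grip_width: 0.0427
gripper_force: 0.0
t 22.07 pos [ 0.4704 -0.0263  0.219 ] F [ 1.9  0.2 -0.4] w 0.0427 gf 0.0
target [ 0.4802 -0.3035  0.1642] shift [-0.0064  0.2772  0.0552] turn [ 0.0184  0.2901 -0.0408]
```

```bash
python3 -m pendant '[[0.5,0,0.055,0,0,0.1,-0.01],[0.5,0,0.115,0,0.01,0.2,-0.02],[0.5,0,0.175,0,0.018,0.29,-0.04],[0.5,0,0.235,0.02,0.018,0.29,-0.04],[0.5,-0.003,0.265,0.04,0.018,0.29,-0.04]]' | grep pos; python3 -m pendant '[[0.5,-0.003,0.012,0.015,0,0,0],[0.5,-0.003,0.012,0.015,0,0,0],[0.5,-0.003,0.012,0.015,0,0,0]]'; python3 -c "
from h import *
go(grasp(-.06,0,0,-.0177)+[0,.0026,0],R_ST)"
```

```text
position: [0.4775, -0.292, 0.1792]
time_s: 23.08
position: [0.4854, -0.3002, 0.1659]
tool_rot: [[0.769, 0.021, 0.639], [0.015, -1.0, 0.015], [0.639, -0.002, -0.769]]
ft_force: [-1.0, -0.2, -0.0]
grip_width: 0.043
gripper_force: 0.0
t 23.07 pos [ 0.4854 -0.3002  0.1659] F [-1.  -0.2 -0. ] w 0.043 gf 0.0
target [ 0.538  -0.3019  0.0952] shift [-0.0047  0.003   0.0879] turn [-0.0007  0.0045 -0.0018]
```

```bash
python3 -m pendant '[[0.5,-0.005,0.003,0.02,0,0.0045,0],[0.5,-0.005,0.003,0.045,0,0.0045,0],[0.5,-0.005,0.003,0.06,0,0.0045,0],[0.4,-0.005,0.003,0.07,0,0.0045,0],[0.4,-0.005,0.003,0.07,0,0.0045,0]]' | grep -E 'ft|wid'; python3 -m pendant '[[0.4,0,0,0,0,0,0],[0.4,0,0,0,0,0,0]]' >/dev/null; cat > asc.py <<'E'
from h import *
go(grasp(-.06,0,0,-.0177)+[0,.0026,0],R_ST)
g=env.get_image("top")["image"][236:285,428:478].astype(int)
for r in g[::1]: print("".join("Y" if p[2]>p[0]+60 else ("#" if p.max()<70 else ("+" if p.max()<170 else ".")) for p in r))
E
python3 asc.py
```

```text
ft_force: [-0.3, -0.8, 0.6]
grip_width: 0.0339
t 23.95 pos [ 0.5262 -0.3033  0.1087] F [0.1 0.1 0.4] w 0.0338 gf 0.0
target [ 0.538  -0.3019  0.0952] shift [ 0.0004 -0.0011  0.0179] turn [ 0.0003 -0.0002 -0.0025]
##################################################
##################################################
###############YYYYYYYYYY#########################
##############YYYYYYYYYYY#########################
##############YYYYYYYYYYYY########################
##############YYYYYYYYYYYY########################
##############YYYYYYYYYYYYY#######################
##############YYYYYYYYYYYYY#######################
##############YYYYYYYYYYYYY#######################
##############YYYYYYYYYYYYY#######################
##############YYYYYYYYYYYYY#######################
#############YYYYYYYYYYYYYY#######################
#############YYYYYYYYYYYYY########################
#############YYYYYYYYYYYYY########################
#############YYYYYYYYYYYYY########################
#############YYYYYYYYYYYYY########################
#############YYYYYYYYYYYYY########################
############YYYYYYYY
[... 911 characters left out ...]
#####YYYYY.+#########################
###################YYY+..#########################
####################YY++.+########################
#######################+..########################
#######################+..+#######+###############
########################+.+#######################
#########################+########################
##################################################
##################################################
##################################################
######++++########################################
######++++########################################
#####++++++#######################################
######++++++######################################
```

Pad gap centre is col ≈449, the handle's top face ≈447.5 plus parallax, so I'll shift about 1.5 mm left and go in.

```bash
python3 -m pendant '[[0.4,0,-0.0015,0.003,0,0,-0.0025],[0.4,0,-0.0015,0.01,0,0,-0.0025],[0.4,0,-0.0015,0.0178,0,0,-0.0025],[0.4,0,-0.0015,0.0178,0,0,-0.0025]]' | grep -E 'ft|wid'; python3 -m pendant '[[0.35,0,0,0,0,0,0],[0.32,0,0,0,0,0,0],[0.32,0,0,0,0,0,0]]' 50| grep -E 'ft|wid'; python3 asc.py | sed -n 1,36p
```

```text
ft_force: [0.3, 0.8, 0.1]
grip_width: 0.0342
ft_force: [0.2, -0.2, 0.5]
grip_width: 0.027
t 24.88 pos [ 0.5377 -0.3014  0.0947] F [ 0.2 -0.2  0.5] w 0.027 gf 0.011588468332774937
target [ 0.538  -0.3019  0.0952] shift [ 0.0005  0.0005 -0.0002] turn [-0.0002  0.0002 -0.0001]
##################################################
##################################################
###############YYYYYYYYYY#########################
##############YYYYYYYYYYY#########################
##############YYYYYYYYYYYY########################
##############YYYYYYYYYYYY########################
##############YYYYYYYYYYYYY#######################
##############YYYYYYYYYYYYY#######################
##############YYYYYYYYYYYYY#######################
##############YYYYYYYYYYYYY#######################
#############YYYYYYYYYYYYYY#######################
#############YYYYYYYYYYYYYY#######################
#############YYYYYYYYYYYYY########################
#############YYYYYYYYYYYYY++######################
######...+###YYYYYYYYYYYYY..+#####################
######+...###YYYYYYYYYYYYY+..#####################
######+..
[... 208 characters left out ...]
YYYYYYYYYYYY###+..+##################
..+######+..+YYYYYYYYYYYY####+..##################
..+#######...#YYYYYYYYYYY####+..+#################
..+######+...+YYYYYYYYYYY#####+..#################
..+#######+...YYYYYYYYYY######+.##################
..++########++YYYYYYYYYY######+###################
..++##########YYYYYYYYYY##########################
..++###########YYYYYYYYY##########################
###############+YYYYYYYY##########################
################YYYYYYYY##########################
#################YYYYYY###########################
##################+#YYY###########################
####################YYY######+####################
#####################YY+#####+####################
```

```bash
python3 -m pendant '[[0.4,0,0.002,0,0,0,0],[0.4,0,0.002,0,0,0,0],[0.32,0,0.002,0,0,0,0],[0.30,0,0.002,0,0,0,0],[0.29,0,0.002,0,0,0,0]]' | grep -E 'ft|wid|gri'; python3 asc.py | sed -n '1,3p;14,26p'
```

```text
ft_force: [0.1, -0.1, 0.1]
grip_width: 0.0248
gripper_force: 0.0
t 25.55 pos [ 0.5378 -0.3033  0.0946] F [ 0.1 -0.1  0.1] w 0.0248 gf 0.0
target [ 0.538  -0.3019  0.0952] shift [ 0.0006 -0.0014 -0.0004] turn [-0.0004  0.0003 -0.0001]
##################################################
#############YYYYYYYYYYYYYY#######################
#############YYYYYYYYYYYYY#+######################
#############YYYYYYYYYYYYY..+#####################
########...+#YYYYYYYYYYYYY+..#####################
########+..+#YYYYYYYYYYYYY+..+####################
########+...#YYYYYYYYYYYYY#+..####################
#########+..+YYYYYYYYYYYYY#+..+###################
#########+...#YYYYYYYYYYY###+..###################
#########+...+YYYYYYYYYYY###+..+##################
######+###+...YYYYYYYYYYY####+..##################
+.+++#####++..+YYYYYYYYYY####+..+#################
..+.+######+..+YYYYYYYYYY####+...#################
..+++#######...+YYYYYYYYY#####+..+################
```

No contact at 24.8 mm, so it is centred within about 2 mm. Gripping and pulling.

```bash
python3 -m pendant '[[0.26,0,0,0,0,0,0],[0.2,0,0,0,0,0,0],[0.1,0,0,0,0,0,0],[0.1,0,0,0,0,0,0]]' 50 | grep -E 'ft|gri'; python3 -m pendant '[[0.1,0.008,0,-0.001,0,0,0],[0.1,0.022,0,-0.0015,0,0,0],[0.1,0.04,0,-0.0015,0,0,0],[0.1,0.06,0,-0.0015,0,0,0],[0.1,0.075,0,-0.0015,0,0,0]]'| grep -E 'ft|gri'; python3 -m pendant '[[0.1,0.015,0,0,0,0,0],[0.1,0.035,0,0,0,0,0],[0.1,0.045,0,0,0,0,0],[0.1,0.045,0,0,0,0,0]]'; python3 - <<'E'
from h import *
d={c:env.get_image(c) for c in("top","side")}
for c in d:
    print(c,"pred butt",proj(d[c],grasp(-.06,0,.03+.12,0)),"pred mouth",proj(d[c],W(STAND,np.array([[.032,0,.085]]))))
    for t in("yellow_butt","grey","stand_mouth","stand"): print(t,[np.round(r["centre"],1).tolist() for r in env.tip_of(c,t)][:3])
E
```

```text
ft_force: [-0.7, 0.4, 2.3]
grip_width: 0.0187
gripper_force: 50.0
ft_force: [-0.3, -0.2, -0.7]
grip_width: 0.0183
gripper_force: 49.7
time_s: 27.22
position: [0.6291, -0.3011, 0.173]
tool_rot: [[0.766, 0.023, 0.643], [0.017, -1.0, 0.015], [0.643, -0.0, -0.766]]
ft_force: [-0.1, 1.2, -0.5]
grip_width: 0.0188
gripper_force: 49.7
top pred butt [[458.24879664 183.18605732]] pred mouth [[413.29901026 273.36978185]]
yellow_butt [[456.9, 179.9], [436.1, 181.8]]
grey [[411.6, 263.1]]
stand_mouth [[416.6, 270.6], [454.7, 197.3], [162.9, 256.8]]
stand [[406.4, 290.0]]
side pred butt [[307.30503801 167.3461296 ]] pred mouth [[352.46568738 228.25137816]]
yellow_butt [[307.5, 169.8], [374.6, 216.6], [292.9, 228.3]]
grey []
stand_mouth [[352.4, 226.6], [355.4, 212.5]]
stand [[361.1, 258.2], [314.9, 173.7]]
```

```bash
python3 -m pendant '[[0.1,0,0,-0.03,0,0,0],[0.1,0,0,-0.08,0,0,0],[0.1,0,-0.01,-0.12,0,-0.15,0],[0.1,0,-0.05,-0.12,-0.01,-0.3,0.02],[0.1,0,-0.1,-0.12,-0.02,-0.45,0.05]]'; python3 -c "
from h import *
go(place(-1,.11,-.012),R_TR)"
```

```text
time_s: 28.35
position: [0.5489, -0.2031, 0.2659]
tool_rot: [[0.97, -0.035, 0.242], [-0.035, -0.999, -0.006], [0.242, -0.003, -0.97]]
ft_force: [1.0, 0.7, -0.8]
grip_width: 0.0184
gripper_force: 49.7
t 28.35 pos [ 0.5489 -0.2031  0.2659] F [ 1.   0.7 -0.8] w 0.0184 gf 49.68207836151123
target [0.53   0.1661 0.112 ] shift [-0.0685 -0.3679  0.1427] turn [-0.0106 -0.2444  0.0606]
```

```bash
python3 -m pendant '[[0.1,0,-0.05,0,0,-0.05,0.015],[0.1,-0.01,-0.11,0,0,-0.1,0.03],[0.1,-0.02,-0.17,0,0,-0.15,0.045],[0.1,-0.03,-0.23,0.01,-0.005,-0.2,0.06],[0.1,-0.045,-0.285,0.03,-0.01,-0.244,0.06]]' | grep pos; python3 -m pendant '[[0.1,-0.005,-0.045,0.02,0,0,0],[0.1,-0.01,-0.085,0.05,0,0,0],[0.1,-0.01,-0.085,0.08,0,0,0],[0.1,-0.01,-0.085,0.1,0,0,0],[0.1,-0.01,-0.085,0.1,0,0,0]]'; python3 - <<'E'
from h import *
d={c:env.get_image(c) for c in("top","side")}
for t in("yellow_butt","yellow_tip","yellow_grip"):
    for c in d: print(t,c,[np.round(r["centre"],1).tolist() for r in env.tip_of(c,t)][:4])
go(place(-1,0,-.012),R_TR)
E
```

```text
position: [0.5221, 0.0851, 0.2266]
time_s: 29.6
position: [0.5196, 0.1689, 0.1254]
tool_rot: [[0.996, -0.092, 0.001], [-0.092, -0.996, 0.002], [0.0, -0.003, -1.0]]
ft_force: [0.9, 0.4, 0.5]
grip_width: 0.019
gripper_force: 49.7
yellow_butt top [[451.3, 393.1], [436.0, 181.9], [504.9, 277.4]]
yellow_butt side [[267.3, 296.5], [451.0, 257.4], [373.5, 218.5]]
yellow_tip top [[471.6, 223.3], [503.5, 147.4], [461.7, 338.5]]
yellow_tip side [[413.6, 243.5], [343.9, 317.7], [171.5, 338.2]]
yellow_grip top [[499.1, 271.1], [451.6, 382.8], [448.9, 176.0]]
yellow_grip side [[281.4, 297.3], [442.9, 252.6], [366.2, 220.7]]
t 30.0 pos [0.5205 0.1689 0.127 ] F [ 0.3 -0.  -0.2] w 0.0184 gf 49.69789445400238
target [0.53   0.1661 0.002 ] shift [0.0092 0.0022 0.1251] turn [-0.0032 -0.0043  0.0047]
```

```bash
python3 -m pendant '[[0.1,0.005,0.002,0.035,0,-0.004,0.004],[0.1,0.009,0.002,0.07,0,-0.004,0.004],[0.1,0.009,0.002,0.095,0,-0.004,0.004],[0.1,0.009,0.002,0.11,0,-0.004,0.004],[0.1,0.009,0.002,0.116,0,-0.004,0.004]]' |grep -E 'pos|ft'; python3 -m pendant '[[0.1,0,0,0,0,0,0],[0.1,0,0,0.002,0,0,0],[0.1,0,0,0.004,0,0,0],[0.1,0,0,0.006,0,0,0],[0.1,0,0,0.006,0,0,0]]' |grep -E 'pos|ft'
```

```text
position: [0.5295, 0.1664, 0.0102]
ft_force: [0.6, -0.2, -0.5]
position: [0.5294, 0.1664, 0.0044]
ft_force: [0.2, -0.4, -0.3]
```

```bash
 python3 -m pendant '[[0.1,0,0,0.001,0,0,0],[0.1,0,0,0.002,0,0,0],[0.1,0,0,0.002,0,0,0]]' |grep -E 'pos|ft'
```

```text
position: [0.5294, 0.1664, 0.0024]
ft_force: [0.5, -0.1, -0.9]
```

```bash
 python3 -m pendant '[[0.1,0,0,0.001,0,0,0],[0.1,0,0,0.001,0,0,0]]' |grep -E 'pos|ft'
```

```text
position: [0.5294, 0.1664, 0.0014]
ft_force: [0.3, -0.1, -1.4]
```

```bash
 python3 -m pendant '[[0.1,0,0,0.001,0,0,0],[0.1,0,0,0.001,0,0,0]]' |grep -E 'pos|ft'
```

```text
position: [0.5294, 0.1664, 0.0004]
ft_force: [0.4, 1.2, -0.2]
```

```bash
 python3 -m pendant '[[0.1,0,0,0.001,0,0,0],[0.1,0,0,0.001,0,0,0]]' |grep -E 'pos|ft'
```

```text
position: [0.5294, 0.1664, -0.0006]
ft_force: [-0.3, -0.0, -1.1]
```

```bash
 python3 -m pendant '[[0.1,0,0,0.001,0,0,0],[0.1,0,0,0.001,0,0,0]]' |grep -E 'pos|ft'
```

```text
position: [0.5294, 0.1664, -0.0016]
ft_force: [-1.5, 0.4, -0.3]
```

```bash
 python3 -m pendant '[[0.1,0,0,0.001,0,0,0],[0.1,0,0,0.001,0,0,0]]' |grep -E 'pos|ft'
```

```text
position: [0.5294, 0.1664, -0.0026]
ft_force: [-0.3, -0.0, -0.1]
```

```bash
 python3 -m pendant '[[0.1,0,0,0.001,0,0,0],[0.1,0,0,0.001,0,0,0]]' |grep -E 'pos|ft'
```

```text
position: [0.5295, 0.1664, -0.0029]
ft_force: [-1.6, 0.0, 5.2]
```

Contact at 5 N. Releasing and retreating.

```bash
python3 -m pendant '[[0.15,0,0,-0.0005,0,0,0],[0.3,0,0,-0.0005,0,0,0],[0.45,0,0,-0.0005,0,0,0],[0.45,0,0,-0.0005,0,0,0],[0.45,0,0,-0.0005,0,0,0]]' 30 | grep -E 'ft|grip'; python3 -m pendant '[[0.45,0,0,-0.01,0,0,0],[0.45,0,0,-0.03,0,0,0],[0.45,0,0,-0.08,0,0,0],[0.45,0,0,-0.13,0,0,0],[0.45,0,0,-0.19,0,0,0]]'|grep -E 'pos|ft'; python3 -m pendant '[[0.45,-0.03,0.04,0,0,0,0],[0.45,-0.06,0.08,0,0,0,0],[0.45,-0.1,0.12,0,0,0,0],[0.45,-0.1,0.16,0,0,0,0],[0.45,-0.1,0.16,0,0,0,0]]'|grep -E 'pos|ft|time'; cat > chk.py <<'E'
from h import *
d={c:env.get_image(c) for c in("top","side")}
Ti=lambda p:np.round(W([0,0,-TRAY[2]],np.array([[p[0]-TRAY[0],p[1]-TRAY[1],p[2]]]))[0],3)
def uv(c,t): # detections inside the tray region
    lo,hi=(((120,220),(245,350)) if c=="top" else ((205,310),(365,430)))
    L=[r["centre"] for r in env.tip_of(c,t) if np.all(r["centre"]>np.array(lo)) and np.all(r["centre"]<np.array(hi))]
    return L[0] if L else None
for t in("blue_butt","blue_tip","blue","yellow_butt","yellow_tip","yellow"):
    u={c:q for c in d if (q:=uv(c,t)) is not None}
    print(t,"tray frame",Ti(tri(d,u)[0]) if len(u)==2 else u)
for c in d:
    for t in("stand","stand_mouth","grey","beaker","bottle","dishes"):
        print(c,t,[np.round(r["centre"],1).tolist() for r in env.tip_of(c,t)][:2],[np.round(r["bbox"]).tolist() for r in env.find_in(c,t)][:1])
# blobs of yellow and blue within the tray (top)
hs=cv2.cvtColor(d["top"]["image"],cv2.COLOR_BGR2HSV)
for n,lo,hi in(("blue",(100,120,50),(125,255,255)),("yellow",(18,120,50),(35,255,255))):
    m=cv2.inRange(hs,lo,hi);k=np.zeros_like(m);k[220:350,120:245]=1
    _,_,st,ce=cv2.connectedComponentsWithStats(m*k)
    print(n,[(s.tolist(),np.round(c).tolist()) for s,c in zip(st[1:],ce[1:]) if s[4]>30])
E
python3 chk.py
```

```text
ft_force: [0.2, 0.3, -0.1]
grip_width: 0.038
gripper_force: 0.0
position: [0.5289, 0.1658, 0.189]
ft_force: [0.6, -0.5, 0.1]
time_s: 35.0
position: [0.4144, 0.0145, 0.1874]
ft_force: [-0.3, 0.0, 0.5]
blue_butt tray frame [0.089 0.05  0.009]
blue_tip tray frame [-0.085  0.044  0.014]
blue tray frame [0.05  0.053 0.033]
yellow_butt tray frame [ 0.087 -0.046  0.002]
yellow_tip tray frame [-0.001  0.002  0.056]
yellow tray frame {'top': [207.6, 270.9]}
top stand [[408.7, 289.9], [274.4, 144.8]] [[410.0, 289.0, 87.0, 64.0]]
top stand_mouth [[415.8, 268.5]] [[408.0, 291.0, 88.0, 69.0]]
top grey [[412.0, 266.8]] [[413.0, 257.0, 15.0, 37.0]]
top beaker [[294.5, 283.7], [183.9, 285.8]] [[293.0, 285.0, 37.0, 32.0]]
top bottle [[390.6, 150.0], [155.6, 328.0]] [[396.0, 140.0, 36.0, 42.0]]
top dishes [[187.6, 158.8]] []
side stand [] [[361.0, 252.0, 62.0, 56.0]]
side stand_mouth [[352.1, 228.4]] [[360.0, 251.0, 58.0, 60.0]]
side grey [] [[279.0, 384.0, 80.0, 33.0]]
side beaker [[325.3, 308.9], [260.6, 380.8]] [[326.0, 293.0, 34.0, 39.0]]
side bottle [[254.5, 239.6]] [[258.0, 219.0, 25.0, 59.0]]
side dishes [[170.0, 341.8]] [[171.0, 330.0, 48.0, 43.0]]
blue [([134, 236, 33, 97, 1648], [149.0, 278.0]), ([151, 292, 12, 5, 49], [157.0, 294.0])]
yellow [([215, 241, 15, 48, 515], [222.0, 264.0]), ([198, 246, 15, 54, 567], [205.0, 271.0])]
```

Both handles lie in their halves: yellow blob (205,271), blue (157,270), butts at tray x ≈ +0.088. Stand, grey, beaker, bottle and dishes are unmoved. Handing in.

```bash
python3 -c "
from rig import env
print(env.close_job())"
```

```text
the job is handed in; nothing more can be done
None
```

The job is handed in: blue, then yellow, lie in their marked halves with butts towards the red grip. Both were set down at under 6 N, the arm's clock stood at 35 of 72 s, and the last camera check showed the stand, grey, beaker, bottle and dishes unmoved; yellow's shaft tip was not measured, so its lying flat rests on the floor contact and its handle's length in the top view.

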